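Present a notched glass plate to the label reader

TASK

Pull the label reader's front flap all the way down. Then pick up the glass plate that lies label side up (notched end pointing away, notch at the right) by its end without the notch, and finish while holding it still in the gripper, level and label side up, its notched frosted end pointing straight into the open bay with the label at the reading point under the lens, touching nothing there. Leave the other plate, label side down, and everything else on the bench where they are.

Things in the scene. Friction and masses are not known exactly. Their poses are not given: they have to be found in the camera images.
- plate: plate to present: greenish glass, 130 x 45 x 8, about 115 g, a white frosted band 30 long at BOTH ends; lies level, label side up, on a rest. The label is etched on the upper face of the end with a 12 x 12 corner notch. Origin: centre of its underside, 20 above the bench; x to the notched end, z up. From above, notched end pointing away, the notch is at the RIGHT (x 65, y -22.5). Any yaw
- label (a point): middle of the etched label: on the plate's upper face and centre line, 15 from the notched end; (50, 0, 8) in the plate's frame
- plate_read: the other plate, same size and look, already read and so turned label side down: from above, notched end pointing away, its notch is at the LEFT. On the other rest; leave it alone. Origin at the centre of its underside, x to the notched end, z up. Which plate lies on which side of the bench varies
- rest_a: fixed dark wooden rest under the label-up plate, 90 long, 25 wide, 20 high, lying along the plate, which overhangs it by 10 at each long side, on a flat dark mat 170 x 85 x 2; origin at the centre of its underside, x along its length
- rest_b: the second rest, the same, under the label-down plate
- reader: label reader: fixed grey box, 160 deep (x), 220 wide, 135 high; origin at the centre of its underside; its front (flap) is at x = -80 and looks to its -x, roughly to the robot. Bay open to the front only: 170 wide, 140 deep, floor 30 and ceiling 120 above the bench. An orange ring with black centre, 32 across, on the roof is straight above the reading point. Nothing on the roof is over 3 high
- reading_point (a point): reading point in the bay, on the reader's centre line, 30 behind the front face, 75 above the bench (midway between bay floor and ceiling); axes as the reader's (x points into the bay)
- flap (a joint): angle of the blue bottom-hinged front flap, rad: 0 shut (upright), grows as its top swings out to the reader's -x and down; 1.57 level, a stop. Starts at 0 to 0.25. Stiff hinge, no latch: stays where left, 1 to 2 N at the tab moves it. Panel 210 wide, 105 tall, 12 thick, with a yellow pull tab in the middle of its top edge
- flap_tab (a point): centre of the yellow pull tab, 122.5 from the hinge: 60 wide, 35 tall, 10 thick, in the panel's plane. Flap shut, it stands from 135 to 170 above the bench, above the reader's roof (135), with free space behind it over the roof. 6 to the outside of the flap's inner face; the tab's back lies 1 outside that face
- flap_hinge (a point): flap's hinge axis at mid-width: at the reader's front face, 30 above the bench, along the reader's y. The flap's inner face contains the axis, so the open flap's upper face is 30 above the bench
- multimeter: the blue hand-held multimeter, 160 x 80 x 41, lying at the back of the bench; origin at the centre of its underside; not part of the job, leave it alone
- spool: a solder spool with red flanges, 56 across and 38 tall, standing; origin at the centre of its underside; not part of the job, leave it alone
- jar: a small closed jar, 48 across and 60 tall; origin at the centre of its underside; not part of the job, leave it alone
- screwdriver: a screwdriver lying on the bench; not part of the job, leave it alone
- parts_bin: a loose blue open parts bin, 100 x 160 x 70; origin at the centre of its underside; not part of the job, leave it alone
- eraser_block: an orange block, 50 x 30 x 30; origin at the centre of its underside; not part of the job, leave it alone
Not all that is in view belongs to the job. What is shaped like the plate but purple is not meant. Leave any blue look-alike of the rest_a alone.

How it is judged (in metres and radians):
On the way, in this order (a step that is already met when the one before it is completed fails the run):
1. the flap is all the way down (past 1.4 rad) (value of joint flap above 1.4 rad), for 0.2 s.
2. the label-up plate is lifted in the gripper, at least 30 mm off its rest (height (world z) of plate above 0.05 m and contact force between the fingers and plate above 1 N and contact force between plate and rest_a below 0.2 N), for 0.2 s.
At the end, for the whole second after the job is handed in: Plate held still by the gripper (TCP 55+ mm from label), touching no part of the reader; level, label up and along the reader's x within 0.2 rad; label within 15 mm of the reading point across and in height; flap past 1.4 rad; all else moved under 20 mm (horizontal distance between label and reading_point below 0.015 m and z of label in the frame of reading_point between -0.015 and 0.015 m and angle between plate's own z axis and vertical below 0.2 rad and angle between the x axis of plate and the x axis of reader, either way round below 0.2 rad and x of plate in the frame of reading_point below -0.03 m and distance between the grasp point and label above 0.055 m and contact force between the fingers and plate above 1 N and contact force between plate and reader below 0.2 N and linear speed of plate below 0.02 m/s and angular speed of plate below 0.2 rad/s and value of joint flap above 1.4 rad and distance of each of plate_read, multimeter, spool, jar, screwdriver, parts_bin, eraser_block from where it was at the start of the episode below 0.02 m); the arm keeps its last pose, push and grip.
It fails at once if the label-down plate or another thing on the bench is disturbed (moved over 20 mm) (distance of any of plate_read, multimeter, spool, jar, screwdriver, parts_bin, eraser_block from where it was at the start of the episode above 0.02 m).
It also fails if it takes over 54 s, if anything falls off the work surface, if the arm or the gripper's body presses on something with over 40 N, if the wrist force passes 120 N, or if a joint passes its speed limit or range.

ROBOT

A 7-joint arm with a two-finger parallel gripper is mounted at the origin on the work surface. World frame = base frame: x ahead of the robot, y to its left, z up, the work surface at z = 0. Lengths are in mm, angles in rad, forces in N, time in s.
With the tool pointing down it reaches from about 400 to 850 mm from the base axis. Payload 10.4 kg.
Tool frame: the origin (TCP) lies between the finger pads, 19 mm behind the fingertips; this is the grasp point; z points along the fingers, x is the direction in which the jaws open and shut, and the axes are right-handed (so a half turn about z gives the same grasp; the last joint's range is limited). The gripper opens to 85 mm and grips with 20 to 120 N. Pads are 22 mm wide; open, the fingers measure 114 mm over their backs; the gripper's body (76 mm by 85 mm) begins 54 mm behind the grasp point. The pads swing forward as they close: fully open they stand 13 mm farther back than shut.
Start: joints at [1.121, 0.332, -0.065, 1.46, 0.022, 1.35, -0.088], TCP at [258.747, -568.946, 250.038] pointing down, gripper open.
Joint ranges: [-2.6, 2.6], [-0.5, 2.12], [-1.47, 1.34], [0.16, 2.42], [-1.27, 4.41], [0.06, 2.06], [-2.6, 2.6]. Speed limits (rad/s): [2.22, 2.22, 2.79, 2.79, 3.14, 3.14, 3.14].

INTERFACE

Orientations are given as a unit quaternion [w, x, y, z].
In Python, from cell import get_state, grab_frame, sign_off gives the robot as it stands. The module is installed in compiled form; this text tells all that it offers.
- The arm moves only by the shell command python3 -m handwheel 'ROWS'. ROWS is JSON, a list of rows, each a list of 7 numbers: the shift along the tool's x, y, z normalised to -1 to 1, where 1 is 5 cm, then the turn, a rotation vector about the tool's x, y, z normalised to -1 to 1, where 1 is 5 degrees, then the opening, from 0 (shut) to 1 (fully open). A call has 1 to 8 rows; each row shifts and turns the commanded pose from where the row before left it, along the tool's axes as they then stand; what a row does not reach is not made up. A row lasts 1/10 s, in which the tool goes at most 50 mm and 8.59 degrees, less where a joint would pass 70% of its speed; a pose out of reach is approached as far as the arm can. A call with a number of a shift or a turn outside -1 to 1 is refused whole. A call with a gripper value outside its range is refused whole. The fingers move at their own pace and stop on an object; the grip force is fixed at half the most. Time passes only in rows, so rows that do not move let the fingers close. It gives the time, the measured TCP pose, the force and the opening at its end, in the units of the state.
- get_state(): the state, without advancing time (a new reading comes with each control period).
- grab_frame(name): name is "side" or "top" or "wrist"; returns a dict with "frame" (480x640x3 uint8, red, green, blue), "vertical_fov" (degrees; the focal length in pixels is half the picture's height over the tangent of half this angle, whatever the lens; pixels are square), "cx", "cy" (the principal point, pixels), "k1" (the pictures are not rectified: a ray, as slopes to the right and down, at radius r is drawn at 1 + k1 r^2 times it, then the intrinsics apply), "camera_from_world" (4x4, takes a point from world to camera coordinates); the wrist camera has in their place "hand_eye" (4x4, takes a point from camera to tool coordinates, whose origin is the TCP and whose axes are the tool frame's). Camera axes: x right, y up, looking along -z (the intrinsics and any distortion apply to the point x, -y, -z); pixel columns grow to the right and rows downward; lengths in mm; the calibration is good to about 2 mm. A picture is of the moment at which its call begins: read the wrist's pose just before it. There is no depth.
- sign_off(): hands the job in, once; it reports no verdict.
The state is a dict: "t": time; "joint_positions": joint angles; "dq": joint speeds; "tau": joint torques, N m; "ee_pos": TCP position; "eef_rot": TCP orientation; "contact_force": force on the tool from outside, world axes, zero at the start; "wrist_torque": the same for the moment, N m; "width": finger opening in mm.
Only numpy, scipy, OpenCV 4.12 (cv2) and the standard library are available. Lean on these libraries where they do the work, as an engineer would, in place of code of your own. Each camera call takes 0.05 s, during which the arm holds its last target. There are 200 camera calls.

## Working session

There is one attempt and no reset: what is moved stays moved. The work goes in short steps, Python scripts to look and compute and a shell command to move; the robot and the scene stay as the last step left them, time stands still between calls to the robot, and variables do not carry over. Pictures are saved under pics/ and viewed, about 8 in all and at most 12, crops included, and the job is handed in when it is done.

```bash
mkdir -p pics && cat > h.py <<'E'
import numpy as np, cv2, json
from cell import get_state, grab_frame
from scipy.spatial.transform import Rotation as R
def rot(q): return R.from_quat([q[1],q[2],q[3],q[0]])
def grab(name):
    s=get_state(); f=grab_frame(name)
    h=f["frame"].shape[0]; f["f"]=h/2/np.tan(np.radians(f["vertical_fov"])/2)
    if name=="wrist":
        T=np.eye(4);T[:3,:3]=rot(s["eef_rot"]).as_matrix();T[:3,3]=s["ee_pos"]
        f["wc"]=T@np.array(f["hand_eye"])
    else: f["wc"]=np.linalg.inv(np.array(f["camera_from_world"]))
    return f
def K(f): return np.array([[f["f"],0,f["cx"]],[0,f["f"],f["cy"]],[0,0,1]])
def ray(f,uv):
    p=cv2.undistortPoints(np.array(uv,float).reshape(-1,1,2),K(f),np.array([f["k1"],0,0,0.]))[:,0]
    d=np.c_[p[:,0],-p[:,1],-np.ones(len(p))]
    return f["wc"][:3,3], d@f["wc"][:3,:3].T
def onz(f,uv,z):
    o,d=ray(f,uv); return o+d*((z-o[2])/d[:,2])[:,None]
def proj(f,P):
    c=np.linalg.inv(f["wc"]); P=np.atleast_2d(P)@c[:3,:3].T+c[:3,3]
    a=P*[1,-1,-1]
    return cv2.projectPoints(a,np.zeros(3),np.zeros(3),K(f),np.array([f["k1"],0,0,0.]))[0][:,0]
def save(f,n): cv2.imwrite("pics/"+n,f["frame"][...,::-1])
E
python3 - <<'E'
from h import *
import pickle
s=get_state();print(s)
for n in("top","side"):
    f=grab(n);save(f,n+"0.png");pickle.dump(f,open(n+".pkl","wb"));print(n,f["wc"],f["f"],f["k1"])
E
```

```text
{'t': 0.0, 'joint_positions': array([ 1.12138569,  0.33287934, -0.06470242,  1.46092057,  0.0215945 ,
        1.34990399, -0.08853947]), 'dq': array([-0.00054805,  0.00223819, -0.00030165,  0.0017095 ,  0.00070134,
       -0.00120269,  0.00045481]), 'tau': array([ 1.17736905e-03, -6.25439072e+01,  4.99272044e-02, -3.91602552e+01,
        1.62450713e-02,  9.98746196e-03, -7.04300362e-06]), 'ee_pos': array([ 258.58887801, -568.62065039,  249.22115852]), 'eef_rot': array([-3.58114916e-04,  8.40818863e-01, -5.41316117e-01, -6.10742362e-04]), 'contact_force': array([ 0.43861489,  0.0294585 , -0.16029449]), 'wrist_torque': array([-0.03138497,  0.00901343,  0.01538679]), 'width': 85.25519508750577}
top [[-1.88473134e-02  9.76462895e-01 -2.14860405e-01  1.84083006e+02]
 [-9.99820963e-01 -1.80459475e-02  5.69086166e-03  7.44343524e+01]
 [ 1.67955565e-03  2.14929195e-01  9.76628189e-01  1.49248332e+03]
 [ 0.00000000e+00  0.00000000e+00  0.00000000e+00  1.00000000e+00]] 539.2870208733289 0.0264268935622626
side [[-7.06588988e-01  4.46627741e-01 -5.48867619e-01 -6.21075208e+02]
 [-7.07503331e-01 -4.60233564e-01  5.36305979e-01  1.11714269e+03]
 [-1.30781720e-02  7.67273568e-01  6.41186582e-01  1.37983341e+03]
 [ 0.00000000e+00  0.00000000e+00  0.00000000e+00  1.00000000e+00]] 585.729551973031 -0.0028297875431588697
```

View pics/top0.png

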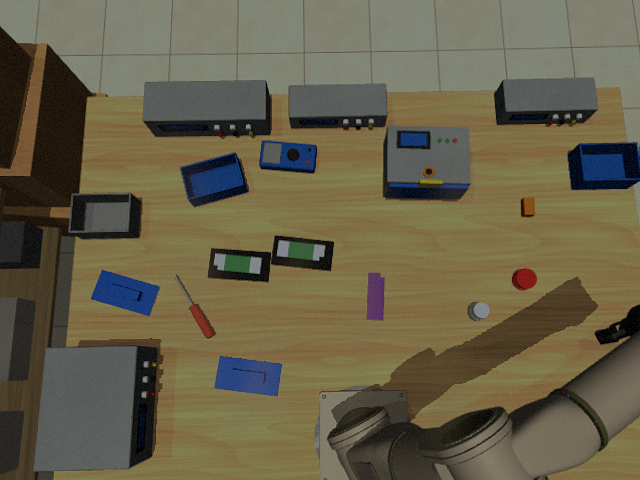

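View pics/side0.png

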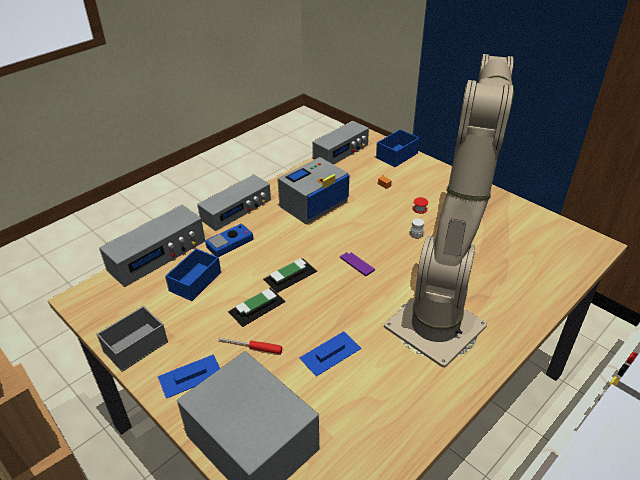

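The top view shows the reader at (428,160) with its yellow tab at (430,183) and ring at (429,171). The two candidate plates are at (238,263) and (303,251). The purple decoy is at (376,296), and the blue look-alike rests are at (125,292) and (248,375). Next I'll enlarge both plates and measure.

```bash
python3 - <<'E'
from h import *
import pickle
f=pickle.load(open("top.pkl","rb"));im=f["frame"]
c=cv2.resize(im[225:290,195:345],None,fx=5.3,fy=5.3,interpolation=cv2.INTER_CUBIC);cv2.imwrite("pics/crop1.png",cv2.convertScaleAbs(c[...,::-1],alpha=1.3))
hsv=cv2.cvtColor(im,cv2.COLOR_RGB2HSV)
def blobs(m,mn=20):
    n,l,st,ce=cv2.connectedComponentsWithStats(m.astype(np.uint8))
    return [(st[i],np.argwhere(l==i)[:,::-1]) for i in range(1,n) if st[i,4]>=mn]
H,S,V=[hsv[...,i].astype(int) for i in range(3)]
reg=np.zeros(H.shape,bool);reg[225:290,195:345]=1
for st,p in blobs(reg&(H>40)&(H<80)&(S>80)&(V>60)): 
    w=onz(f,p,28); print("green",st,w.mean(0)[:2],cv2.minAreaRect(w[:,:2].astype(np.float32)))
for st,p in blobs(reg&(V>140)&(S<70)): 
    w=onz(f,p,28); print("white",st,p.mean(0),w.mean(0)[:2],cv2.minAreaRect(w[:,:2].astype(np.float32)))
reg[:]=0;reg[120:200,375:480]=1
for st,p in blobs(reg&(H>20)&(H<35)&(S>120)&(V>100),8): w=onz(f,p,170);print("tab",st,w.mean(0),w.min(0),w.max(0))
for st,p in blobs(reg&(H>8)&(H<20)&(S>120)&(V>90),8): print("ring",st,onz(f,p,137).mean(0))
for st,p in blobs(reg&(S<60)&(V>60),200):
    h=cv2.convexHull(p.astype(np.float32));w=onz(f,h[:,0],135);print("roof",st,cv2.minAreaRect(w[:,:2].astype(np.float32)), cv2.boxPoints(cv2.minAreaRect(w[:,:2].astype(np.float32))))
g=pickle.load(open("side.pkl","rb"))
h2=cv2.cvtColor(g["frame"],cv2.COLOR_RGB2HSV).astype(int);H,S,V=h2[...,0],h2[...,1],h2[...,2]
reg[:]=0;reg[160:220,270:360]=1
for st,p in blobs(reg&(H>20)&(H<35)&(S>120)&(V>100),5): print("tab side",st,p.mean(0),onz(g,p,152).mean(0))
E
```

```text
green [288 241  26  19 402] [496.20669161 160.83400069] ((496.33612060546875, 160.91656494140625), (68.0538330078125, 46.289833068847656), 82.44976043701172)
green [224 254  27  19 409] [462.87928595 336.49026191] ((463.0736999511719, 336.5131530761719), (68.251220703125, 46.066410064697266), 83.43975830078125)
white [278 241  11  15  60] [282.8  247.35] [505.51111578 210.02150994] ((503.44061279296875, 210.11859130859375), (25.648759841918945, 39.39545440673828), 82.03705596923828)
white [318 246   7  10  34] [321.26470588 250.79411765] [493.74047126 103.32714217] ((494.8818359375, 104.88196563720703), (15.161527633666992, 26.968629837036133), 82.20143127441406)
white [219 255   6  14  25] [222.68 260.08] [472.60175902 375.7474143 ] ((468.7592468261719, 378.9094543457031), (37.01927947998047, 13.781485557556152), 1.4550524950027466)
white [251 258  10  15  60] [256.83333333 263.33333333] [461.69222771 281.51447205] ((460.9443054199219, 279.158203125), (44.19594192504883, 21.545166015625), 23.319290161132812)
white [249 263   6   9  23] [251.39130435 267.86956522] [449.25581084 296.3
[... 601 characters left out ...]
17 137.        ]
ring [423 166  12  12  75] [ 681.235579   -186.27661526  137.        ]
ring [461 184  14  16  74] [ 620.45667701 -289.48637898  137.        ]
roof [ 387  126   84   58 3815] ((730.422607421875, -188.23373413085938), (220.46728515625, 161.26019287109375), 87.58367919921875) [[ 645.21674 -294.96997]
 [ 806.33356 -301.76874]
 [ 815.6285   -81.4975 ]
 [ 654.51166  -74.69873]]
tab side [323 174  12   9  33] [328.03030303 177.63636364] [ 659.99779699 -199.92084879  152.        ]
tab side [328 178   7   8  21] [330.95238095 181.33333333] [ 635.04181132 -189.76933652  152.        ]
tab side [323 184   4   4  11] [324.45454545 185.45454545] [ 633.56991548 -153.75702947  152.        ]
```

View pics/crop1.png

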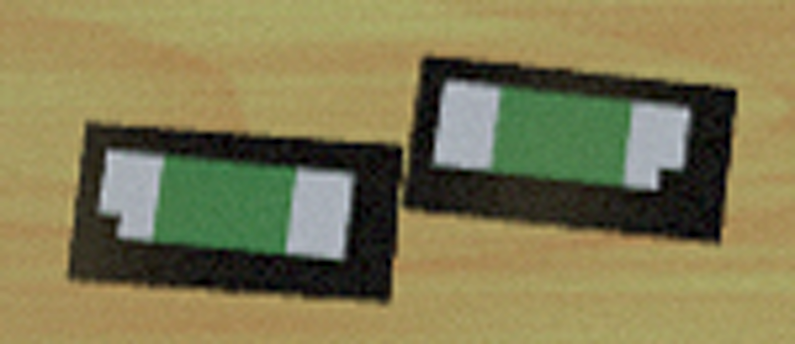

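The right plate at (303,251) is the target. Its notch is at the lower right of the image, which is on the RIGHT when that end points away, so it lies label side up. The left plate at (238,263) has its notch at the lower left, which is on the LEFT, so it's label side down.

World-frame measurements:

| Item | Position (mm) | Yaw |
|---|---|---|
| Target plate centre | (496, 161) | about -97.6° |
| Reader centre | (730.5, -188) | -2.4° |
| Reading point | (681, -186, 75) | – |

First I'll turn the jaws across the reader and close them.

```bash
cat > to.py <<'E'
import sys
from h import *
def delta(x,y,z,psi):
    s=get_state();r=rot(s["eef_rot"]);a=np.radians(psi)
    T=R.from_matrix(np.array([[np.cos(a),np.sin(a),0],[np.sin(a),-np.cos(a),0],[0,0,-1]]))
    d=r.inv().apply(np.array([x,y,z])-s["ee_pos"])/50
    w=np.degrees((r.inv()*T).as_rotvec())/5
    print("t",round(s["t"],2),"pos",s["ee_pos"].round(1),"shift",d.round(2),"turn",w.round(2),"F",s["contact_force"].round(1),"w",round(s["width"],1))
delta(*map(float,sys.argv[1:5]))
E
python3 -m handwheel '[[0,0,-0.2,0,0,0.9,0],[0,0,-0.2,0,0,0.9,0],[0,0,0,0,0,0.9,0],[0,0,0,0,0,0.9,0],[0,0,0,0,0,0.9,0],[0,0,0,0,0,0.9,0],[0,0,0,0,0,0,0]]'; python3 to.py 680 -186 250 -92.4
```

```text
t: 0.8
ee_pos: [258.7, -568.8, 269.6]
eef_rot: [0.0, -0.691, 0.723, 0.0]
contact_force: [-0.3, 0.7, 0.1]
width: 0.1
t 0.8 pos [ 258.7 -568.8  269.6] shift [-8.03 -8.07  0.39] turn [ 0.01  0.01 -0.04] F [-0.3  0.7  0.1] w 0.1
```

```bash
python3 -m handwheel '[[-0.6,-0.6,0,0,0,0,0],[-0.6,-0.6,0,0,0,0,0],[-0.6,-0.6,0,0,0,0,0],[-0.6,-0.6,0,0,0,0,0],[-0.6,-0.6,0,0,0,0,0],[-0.6,-0.6,0,0,0,0,0],[-0.6,-0.6,0,0,0,0,0],[-0.6,-0.6,0,0,0,0,0]]'; python3 -m handwheel '[[-0.6,-0.6,0,0,0,0,0],[-0.6,-0.6,0,0,0,0,0],[-0.6,-0.6,0,0,0,0,0],[-0.6,-0.6,0,0,0,0,0],[-0.5,-0.5,0,0,0,0,0],[0,0,0,0,0,0,0]]';python3 to.py 680 -186 250 -92.4
```

```text
t: 1.6
ee_pos: [510.2, -338.5, 270.0]
eef_rot: [-0.0, -0.692, 0.722, -0.0]
contact_force: [0.8, -0.0, 0.2]
width: 0.1
t: 2.2
ee_pos: [663.3, -195.1, 268.7]
eef_rot: [0.001, -0.695, 0.719, 0.001]
contact_force: [-0.3, 1.0, -0.6]
width: 0.1
t 2.2 pos [ 663.3 -195.1  268.7] shift [-0.19 -0.33  0.37] turn [0.   0.04 0.09] F [-0.3  1.  -0.6] w 0.1
```

```bash
python3 -m handwheel '[[-0.2,-0.35,0.4,0,0,0,0],[0,0,0,0,0,0,0],[0,0,0,0,0,0,0]]';python3 to.py 680 -186 167 -92.4; python3 - <<'E'
from h import *
f=grab("wrist");save(f,"w1.png");g=grab("side")
im=g["frame"][150:235,260:380];cv2.imwrite("pics/s1.png",cv2.resize(im,None,fx=5,fy=5)[...,::-1])
cv2.imwrite("pics/a1.png",np.hstack([cv2.resize(f["frame"],(400,300)),cv2.resize(im,(400,300))])[...,::-1])
hsv=cv2.cvtColor(f["frame"],cv2.COLOR_RGB2HSV).astype(int);m=(hsv[...,0]>20)&(hsv[...,0]<35)&(hsv[...,1]>120)&(hsv[...,2]>100)
p=np.argwhere(m)[:,::-1];print(len(p));w=onz(f,p,170);print(w.min(0),w.max(0),w.mean(0),f["wc"][:3,3])
E
```

```text
t: 2.5
ee_pos: [677.9, -192.5, 249.4]
eef_rot: [-0.001, -0.692, 0.722, 0.001]
contact_force: [0.2, -1.3, 0.4]
width: 0.4
t 2.5 pos [ 677.9 -192.5  249.4] shift [-0.13 -0.04  1.65] turn [ 0.02  0.   -0.01] F [ 0.2 -1.3  0.4] w 0.4
1125
[ 638.67391014 -374.13847856  170.        ] [ 820.21091103 -103.98400762  170.        ] [ 676.908161   -163.76354224  170.        ] [ 749.00249422 -194.36395244  373.35104197]
```

View pics/a1.png

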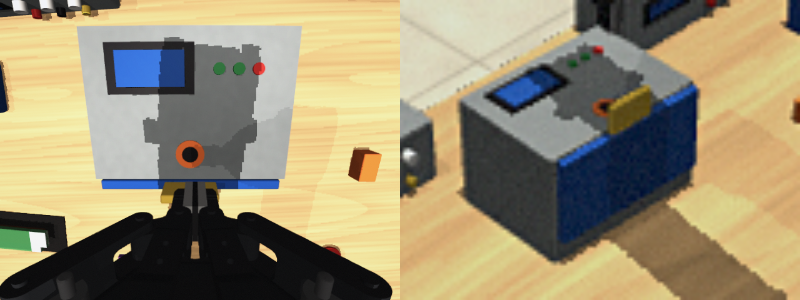

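The wrist view shows the tab near (180,190) just in front of the fingers, and the ring at (190,154). The flap is nearly shut and the roof behind the tab is free. Going down behind the tab.

```bash
python3 -m handwheel '[[-0.13,0,0.6,0,0,0,0],[0,0,0.6,0,0,0,0],[0,0,0.4,0,0,0,0],[0,0,0,0,0,0,0],[0,0,0,0,0,0,0]]';python3 to.py 660 -186 167 -92.4; python3 -m handwheel '[[0,0.3,0,0,0,0,0],[0,0.2,0,0,0,0,0],[0,0,0,0,0,0,0],[0,0,0,0,0,0,0]]'
```

```text
t: 3.1
ee_pos: [678.7, -186.5, 171.5]
eef_rot: [0.0, -0.691, 0.723, -0.001]
contact_force: [1.6, 0.1, 1.0]
width: 0.1
t 3.1 pos [ 678.7 -186.5  171.5] shift [0.01 0.37 0.09] turn [-0.01 -0.01 -0.04] F [1.6 0.1 1. ] w 0.1
t: 3.5
ee_pos: [654.5, -185.0, 172.0]
eef_rot: [0.001, -0.691, 0.723, -0.001]
contact_force: [1.2, -0.1, 0.1]
width: -0.0
```

```bash
python3 -m handwheel '[[0,0.23,0.09,0,0,0,0],[0,0.35,0.08,0,0,0,0],[0,0.33,0.13,0,0,0,0],[0,0.31,0.18,0,0,0,0],[0,0,0,0,0,0,0]]'; python3 -m handwheel '[[0,0.28,0.22,0,0,0,0],[0,0.24,0.26,0,0,0,0],[0,0.2,0.3,0,0,0,0],[0,0.15,0.32,0,0,0,0],[0,0,0,0,0,0,0]]';python3 to.py 541 -182 51 -92.4
```

```text
t: 4.0
ee_pos: [591.8, -182.2, 145.8]
eef_rot: [-0.0, -0.691, 0.723, 0.0]
contact_force: [-0.7, -0.1, 1.2]
width: -0.0
t: 4.5
ee_pos: [548.8, -179.9, 89.9]
eef_rot: [-0.001, -0.691, 0.723, 0.001]
contact_force: [0.5, 0.4, 0.8]
width: 0.2
t 4.5 pos [ 548.8 -179.9   89.9] shift [0.05 0.15 0.78] turn [ 0.03  0.01 -0.03] F [0.5 0.4 0.8] w 0.2
```

```bash
python3 -m handwheel '[[0,0.1,0.34,0,0,0,0],[0,0.05,0.34,0,0,0,0],[0,0,0.1,0,0,0,0],[0,0,0,0,0,0,0],[0,0,0,0,0,0,0]]';python3 to.py 541 -182 48 -92.4; python3 - <<'E'
from h import *
f=grab("wrist");g=grab("side")
im=g["frame"][150:240,260:380]
cv2.imwrite("pics/a2.png",np.hstack([cv2.resize(f["frame"],(400,300)),cv2.resize(im,(400,300))])[...,::-1])
E
```

```text
t: 5.0
ee_pos: [543.0, -179.7, 53.2]
eef_rot: [0.0, -0.691, 0.723, -0.001]
contact_force: [0.7, -0.6, 0.4]
width: -0.3
t 5.0 pos [ 543.  -179.7   53.2] shift [0.05 0.04 0.1 ] turn [-0.02 -0.   -0.03] F [ 0.7 -0.6  0.4] w -0.3
```

View pics/a2.png

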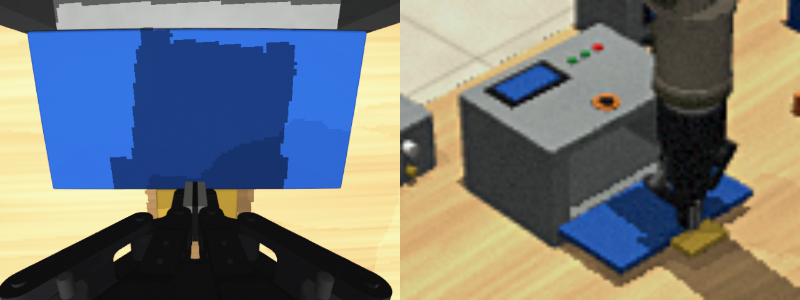

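The wrist view shows the open flap, with the tab at (200,200) under the fingertips. The side view shows the bay open and the flap level to within a few degrees. I'll press lightly to reach the stop, then lift off.

```bash
python3 -m handwheel '[[0,0,0.06,0,0,0,0],[0,0,0.04,0,0,0,0],[0,0,0,0,0,0,0],[0,0,0,0,0,0,0]]'; python3 to.py 541 -182 48 -92.4;  python3 -m handwheel '[[0,0,-0.8,0,0,0,0],[0,0,-0.8,0,0,0,0],[0,0,-0.8,0,0,0,0],[0,0,-0.8,0,0,0,0],[0,0,0,0,0,0,0]]';python3 to.py 502.9 210.5 200 -7.6
```

```text
t: 5.5
ee_pos: [542.6, -179.8, 48.6]
eef_rot: [0.0, -0.691, 0.723, -0.001]
contact_force: [-5.2, 1.3, 14.5]
width: -0.2
t 5.5 pos [ 542.6 -179.8   48.6] shift [0.04 0.03 0.01] turn [-0.02 -0.01 -0.03] F [-5.2  1.3 14.5] w -0.2
t: 6.0
ee_pos: [544.4, -180.2, 213.1]
eef_rot: [0.002, -0.691, 0.723, -0.004]
contact_force: [0.6, 0.3, -0.6]
width: 0.1
t 6.0 pos [ 544.4 -180.2  213.1] shift [-7.77  1.18  0.23] turn [ -0.06  -0.1  -16.99] F [ 0.6  0.3 -0.6] w 0.1
```

```bash
python3 -m handwheel '[[-0.96,0.15,0,0,0,0,0],[-0.96,0.15,0,0,0,0,0],[-0.96,0.15,0,0,0,0,0],[-0.96,0.15,0,0,0,0,0],[-0.96,0.15,0,0,0,0,0],[-0.96,0.15,0,0,0,0,0],[-0.96,0.15,0,0,0,0,0],[-0.96,0.15,0,0,0,0,0]]' && python3 -m handwheel '[[0,0,0,0,0,-1,1],[0,0,0,0,0,-1,1],[0,0,0,0,0,-1,1],[0,0,0,0,0,-1,1],[0,0,0,0,0,-1,1],[0,0,0,0,0,-1,1],[0,0,0,0,0,-1,1],[0,0,0,0,0,-1,1]]' && python3 -m handwheel '[[0,0,0,0,0,-1,1],[0,0,0,0,0,-1,1],[0,0,0,0,0,-1,1],[0,0,0,0,0,-1,1],[0,0,0,0,0,-1,1],[0,0,0,0,0,-1,1],[0,0,0,0,0,-1,1],[0,0,0,0,0,-1,1]]' && python3 -m handwheel '[[0,0,0,0,0,-1,1],[0,0,0,0,0,0,1],[0,0,0,0,0,0,1],[0,0,0,0,0,0,1]]';python3 to.py 502.9 210.5 200 -7.6
python3 - <<'E'
from h import *
f=grab("wrist");save(f,"w3.png")
im=f["frame"];h=cv2.cvtColor(im,cv2.COLOR_RGB2HSV).astype(int);H,S,V=h[...,0],h[...,1],h[...,2]
n,l,st,ce=cv2.connectedComponentsWithStats(((H>40)&(H<85)&(S>80)&(V>50)).astype(np.uint8))
for i in range(1,n):
    if st[i,4]>300:
        w=onz(f,np.argwhere(l==i)[:,::-1],28)[:,:2];print(st[i],w.mean(0),cv2.minAreaRect(w.astype(np.float32)))
E
```

```text
t: 6.8
ee_pos: [498.4, 208.4, 206.8]
eef_rot: [0.0, -0.691, 0.723, -0.0]
contact_force: [0.6, -0.2, 0.4]
width: -0.3
t: 7.6
ee_pos: [498.8, 206.5, 206.6]
eef_rot: [0.0, 0.897, -0.441, -0.0]
contact_force: [-0.0, 0.5, -1.5]
width: 85.3
t: 8.4
ee_pos: [498.8, 206.6, 206.6]
eef_rot: [0.0, 0.994, -0.108, -0.0]
contact_force: [-0.3, 0.7, 0.2]
width: 85.6
t: 8.8
ee_pos: [498.9, 206.6, 206.9]
eef_rot: [0.0, 0.998, -0.067, 0.0]
contact_force: [-0.6, 0.2, 0.4]
width: 85.1
t 8.8 pos [498.9 206.6 206.9] shift [ 0.07 -0.09  0.14] turn [ 0.   -0.   -0.01] F [-0.6  0.2  0.4] w 85.1
[ 211   24   64   98 5516] [462.76826261 338.00543531] ((462.66046142578125, 337.34033203125), (69.87255096435547, 45.80377197265625), 83.50988006591797)
[ 289  241   52   71 3572] [495.93216463 162.2011418 ] ((495.81396484375, 161.14617919921875), (68.35247039794922, 45.956947326660156), 82.37677764892578)
```

View pics/w3.png

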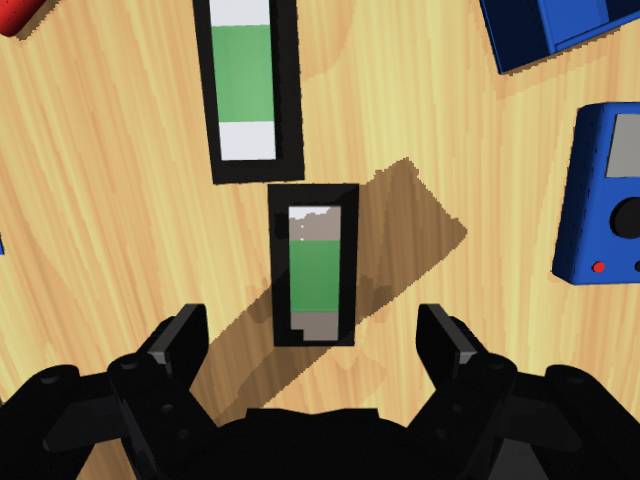

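The wrist view confirms it. The target plate is at (315,275) with its notch at the lower left, the near end, which matches the top view. Its un-notched end is at (315,215). Descending to grip about 17 mm in from that end.

```bash
python3 -m handwheel '[[0.06,-0.05,0.8,0,0,0,1],[0,0,0.8,0,0,0,1],[0,0,0.8,0,0,0,1],[0,0,0.4,0,0,0,1],[0,0,0,0,0,0,1],[0,0,0,0,0,0,1]]'; python3 to.py 502.3 208.7 27 -7.6
```

```text
t: 9.45
ee_pos: [502.5, 209.0, 67.7]
eef_rot: [-0.0, 0.998, -0.066, 0.0]
contact_force: [0.0, 0.2, 0.8]
width: 85.4
t 9.45 pos [502.5 209.   67.7] shift [-0.    0.01  0.81] turn [-0.   -0.    0.01] F [0.  0.2 0.8] w 85.4
```

```bash
python3 -m handwheel '[[0,0,0.4,0,0,0,1],[0,0,0.3,0,0,0,1],[0,0,0.1,0,0,0,1],[0,0,0,0,0,0,1],[0,0,0,0,0,0,0],[0,0,0,0,0,0,0],[0,0,0,0,0,0,0],[0,0,0,0,0,0,0]]'; python3 -m handwheel '[[0,0,0,0,0,0,0],[0,0,0,0,0,0,0],[0,0,0,0,0,0,0],[0,0,0,0,0,0,0]]';python3 to.py 502.3 208.7 27 -7.6
```

```text
t: 10.25
ee_pos: [502.7, 208.9, 27.9]
eef_rot: [0.0, 0.998, -0.066, 0.001]
contact_force: [-1.6, -0.3, 5.8]
width: 43.4
t: 10.65
ee_pos: [502.7, 208.9, 27.9]
eef_rot: [-0.0, 0.998, -0.066, 0.001]
contact_force: [-1.7, -1.6, 6.7]
width: 43.6
t 10.65 pos [502.7 208.9  27.9] shift [-0.01  0.01  0.02] turn [-0.   -0.01  0.01] F [-1.7 -1.6  6.7] w 43.6
```

```bash
python3 -m handwheel '[[0,0,-0.1,0,0,0,0],[0,0,-0.2,0,0,0,0],[0,0,-0.4,0,0,0,0],[0,0,-0.6,0,0,0,0],[0,0,-0.6,0,0,0,0],[0,0,-0.6,0,0,0,0],[0,0,-0.4,0,0,0,0],[0,0,0,0,0,0,0]]';python3 -m handwheel '[[0,0,0,0,0,0,0],[0,0,0,0,0,0,0]]'; python3 to.py 540 -180 180 87.6
python3 - <<'E'
from h import *
f=grab("wrist");g=grab("side")
im=g["frame"][200:340,210:370]
cv2.imwrite("pics/a4.png",np.hstack([cv2.resize(f["frame"],(400,300)),cv2.resize(im,(400,300))])[...,::-1])
E
```

```text
t: 11.45
ee_pos: [503.5, 209.6, 175.5]
eef_rot: [-0.001, 0.998, -0.066, 0.003]
contact_force: [0.1, -0.5, -1.5]
width: 43.4
t: 11.65
ee_pos: [501.6, 208.4, 170.9]
eef_rot: [0.0, 0.998, -0.066, -0.001]
contact_force: [-0.7, 0.3, -1.9]
width: 43.6
t 11.65 pos [501.6 208.4 170.9] shift [ 1.78  7.6  -0.18] turn [-1.000e-02  2.000e-02 -1.903e+01] F [-0.7  0.3 -1.9] w 43.6
```

View pics/a4.png

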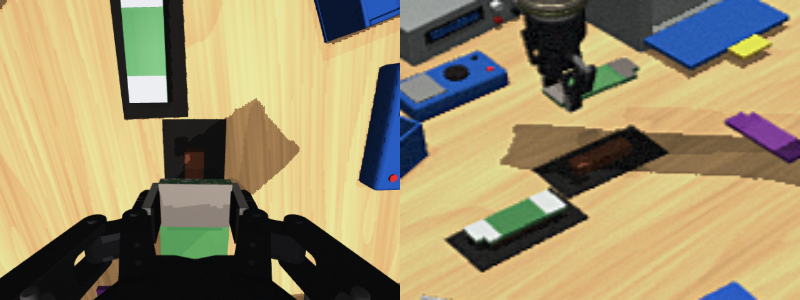

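The wrist view shows the plate square in the jaws at (195,205). The side view shows it lifted and level with its rest empty, and the other plate untouched. Carrying it to in front of the reader and turning gently.

```bash
python3 -m handwheel '[[0.04,0.3,0,0,0,0,0],[0.08,0.6,0,0,0,0,0],[0.09,0.7,0,0,0,0,0],[0.09,0.7,0,0,0,0,0],[0.09,0.7,0,0,0,0,0],[0.09,0.7,0,0,0,0,0],[0.09,0.7,0,0,0,0,0],[0.09,0.7,0,0,0,0,0]]' && python3 -m handwheel '[[0.09,0.7,0,0,0,0,0],[0.09,0.7,0,0,0,0,0],[0.09,0.7,0,0,0,0,0],[0.07,0.5,0,0,0,-0.5,0],[0,0,0,0,0,-0.9,0],[0,0,0,0,0,-0.9,0],[0,0,0,0,0,-0.9,0],[0,0,0,0,0,-0.9,0]]' && python3 -m handwheel '[[0,0,0,0,0,-0.9,0],[0,0,0,0,0,-0.9,0],[0,0,0,0,0,-0.9,0],[0,0,0,0,0,-0.9,0],[0,0,0,0,0,-0.9,0],[0,0,0,0,0,-0.9,0],[0,0,0,0,0,-0.9,0],[0,0,0,0,0,-0.9,0]]' && python3 -m handwheel '[[0,0,0,0,0,-0.9,0],[0,0,0,0,0,-0.9,0],[0,0,0,0,0,-0.9,0],[0,0,0,0,0,-0.9,0],[0,0,0,0,0,-0.9,0],[0,0,0,0,0,-0.9,0],[0,0,0,0,0,-0.9,0],[0,0,0,0,0,-0.9,0]]' && python3 -m handwheel '[[0,0,0,0,0,0,0],[0,0,0,0,0,0,0]]';python3 to.py 500 -179 75 87.6
```

```text
t: 12.55
ee_pos: [500.9, -49.8, 171.3]
eef_rot: [-0.0, 0.998, -0.066, -0.001]
contact_force: [0.8, 0.1, -1.9]
width: 43.4
t: 13.35
ee_pos: [500.8, -179.3, 171.1]
eef_rot: [-0.0, 0.993, 0.114, -0.001]
contact_force: [-0.2, -0.1, -1.2]
width: 43.4
t: 14.15
ee_pos: [500.8, -179.3, 171.1]
eef_rot: [-0.001, 0.909, 0.416, -0.001]
contact_force: [0.6, -0.1, -1.8]
width: 43.4
t: 14.95
ee_pos: [500.8, -179.3, 171.2]
eef_rot: [-0.001, 0.736, 0.677, -0.0]
contact_force: [1.9, 1.1, -2.0]
width: 43.2
t: 15.15
ee_pos: [501.0, -179.4, 171.5]
eef_rot: [-0.0, 0.738, 0.674, -0.0]
contact_force: [-0.4, 0.4, -1.8]
width: 43.5
t 15.15 pos [ 501.  -179.4  171.5] shift [ 0.01 -0.02  1.93] turn [-0.01 -0.01 -0.56] F [-0.4  0.4 -1.8] w 43.5
```

```bash
python3 -m handwheel '[[0,0,0.3,0,0,-0.56,0],[0,0,0.5,0,0,0,0],[0,0,0.5,0,0,0,0],[0,0,0.4,0,0,0,0],[0,0,0.2,0,0,0,0],[0,0,0.03,0,0,0,0],[0,0,0,0,0,0,0],[0,0,0,0,0,0,0]]';python3 to.py 583.1 -182.1 75 87.6
python3 - <<'E'
from h import *
f=grab("top");g=grab("side")
a=f["frame"][110:230,360:500];b=g["frame"][150:240,260:380]
cv2.imwrite("pics/a5.png",np.hstack([cv2.resize(a,(400,343)),cv2.resize(b,(400,343))])[...,::-1])
def hs(q): h=cv2.cvtColor(q["frame"],cv2.COLOR_RGB2HSV).astype(int);return h[...,0],h[...,1],h[...,2]
H,S,V=hs(f)
m=((H>40)&(H<85)&(S>80)&(V>50));m[:110]=0;m[240:]=0;m[:,:360]=0;m[:,500:]=0
p=np.argwhere(m)[:,::-1];w=onz(f,p,75)[:,:2];print("green",len(p),w.mean(0),cv2.minAreaRect(w.astype(np.float32)))
m=(H>5)&(H<20)&(S>150)&(V>90);m[:164]=0;m[180:]=0;m[:,:420]=0;m[:,438:]=0
p=np.argwhere(m)[:,::-1];print("ring",len(p),onz(f,np.vstack([p.min(0),p.max(0)]).mean(0)[None],136))
m=(S<50)&(V>60);m[:120]=0;m[200:]=0;m[:,:380]=0;m[:,480:]=0
n,l,st,ce=cv2.connectedComponentsWithStats(m.astype(np.uint8));i=1+st[1:,4].argmax()
w=onz(f,np.argwhere(l==i)[:,::-1],135)[:,:2];print("roof",cv2.minAreaRect(w.astype(np.float32)))
E
```

```text
t: 15.95
ee_pos: [501.9, -179.7, 76.6]
eef_rot: [0.001, 0.721, 0.693, 0.0]
contact_force: [-0.5, -0.4, -1.5]
width: 43.6
t 15.95 pos [ 501.9 -179.7   76.6] shift [0.02 1.62 0.03] turn [0.02 0.01 0.03] F [-0.5 -0.4 -1.5] w 43.6
green 89 [ 641.56677895 -190.87626265] ((675.65087890625, -197.6444091796875), (30.807397842407227, 275.82989501953125), 68.77629852294922)
ring 67 [[ 682.0789566  -186.33751519  136.        ]]
roof ((727.5123291015625, -187.6856689453125), (220.1172332763672, 166.63531494140625), 87.37664794921875)
```

View pics/a5.png

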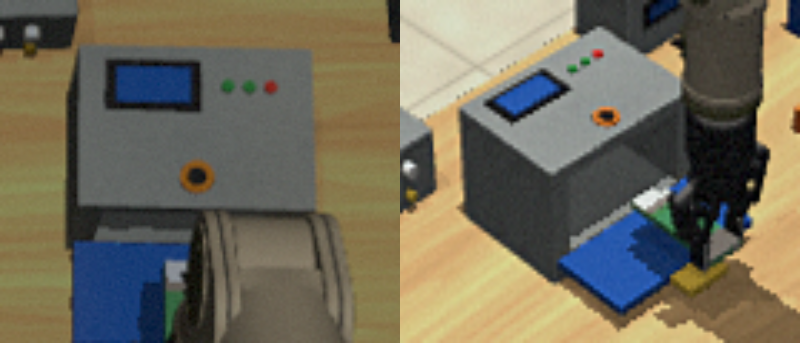

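The top view shows the ring at crop (197,177), the flap level, and the plate's far-left corner at crop (166,262). The side view shows the frosted end at crop (655,195), level with the bay. I'll check that corner from both views before going in.

```bash
python3 - <<'E'
from h import *
f=grab("top");g=grab("side");s=get_state();r=rot(s["eef_rot"]).as_matrix();u=r[:,1];v=r[:,0]
print(u,v)
t=s["ee_pos"]
P=np.array([t+113*u+22.5*v,t+113*u-10.5*v,t+101*u-22.5*v, t+83*u+22.5*v])
print("exp",P.round(1),"\ntop",proj(f,P).round(1),"\nside",proj(g,P).round(1))
print(onz(f,[[418.1,201.7]],76.6),onz(g,[[329.6,202.5]],76.6))
a=f["frame"][185:230,400:450];q=proj(g,P)[0].astype(int);b=g["frame"][185:230,310:360]
cv2.imwrite("pics/a6.png",cv2.resize(np.hstack([a,b]),(800,360),interpolation=cv2.INTER_NEAREST)[...,::-1])
E
```

```text
[ 9.99222872e-01 -3.94040631e-02  9.85611369e-04] [ 3.94046423e-02  9.99223170e-01 -5.75319267e-04]
exp [[ 615.4 -161.6   76.2]
 [ 614.1 -194.6   76.3]
 [ 601.6 -206.1   76.3]
 [ 585.4 -160.5   76.2]] 
top [[417.1 201.9]
 [429.1 202.2]
 [433.6 206.5]
 [417.2 212.5]] 
side [[329.5 203.2]
 [335.8 199.6]
 [340.3 199.7]
 [335.  206.6]]
[[ 615.85068182 -164.44056799   76.6       ]] [[ 617.76891054 -164.78880474   76.6       ]]
```

View pics/a6.png

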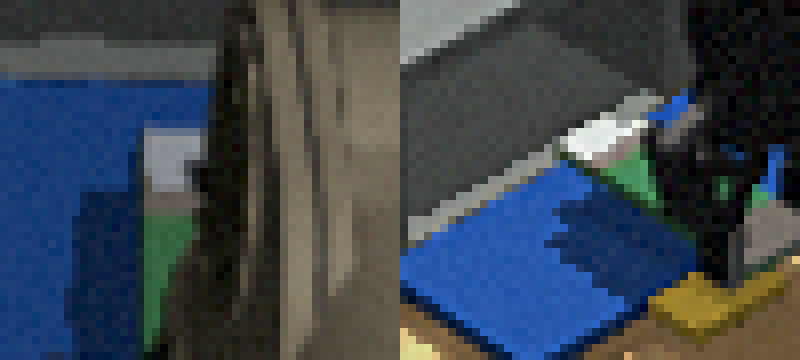

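Both views put the plate corner within about 3 mm of where it should be, at top (418,201) and side (329.5,203). Inserting it straight.

```bash
python3 -m handwheel '[[0.03,0.15,0.02,0,0,0,0],[0,0.25,0,0,0,0,0],[0,0.3,0,0,0,0,0],[0,0.3,0,0,0,0,0],[0,0.25,0,0,0,0,0],[0,0.2,0,0,0,0,0],[0,0.12,0,0,0,0,0],[0,0,0,0,0,0,0]]';python3 -m handwheel '[[0,0,0,0,0,0,0],[0,0,0,0,0,0,0],[0,0,0,0,0,0,0],[0,0,0,0,0,0,0]]';python3 to.py 583.1 -182.1 75 87.6
python3 - <<'E'
from h import *
f=grab("top");g=grab("side");s=get_state();r=rot(s["eef_rot"]).as_matrix();u=r[:,1];v=r[:,0];t=s["ee_pos"]
print("label est",t+98*u)
P=np.array([t+22.5*v-15*u,t-22.5*v-15*u]);print(proj(g,P).round(1))
b=cv2.resize(g["frame"][150:240,260:380],(400,300));a=cv2.resize(f["frame"],(400,300))
cv2.imwrite("pics/a7.png",np.hstack([a,b])[...,::-1])
E
```

```text
t: 16.95
ee_pos: [580.3, -180.8, 74.4]
eef_rot: [-0.0, 0.721, 0.693, 0.0]
contact_force: [-0.8, -0.1, -1.3]
width: 43.4
t: 17.35
ee_pos: [579.5, -181.2, 74.6]
eef_rot: [0.0, 0.721, 0.693, -0.0]
contact_force: [-0.3, 0.6, -1.7]
width: 43.2
t 17.35 pos [ 579.5 -181.2   74.6] shift [-0.01  0.07 -0.01] turn [0.   0.   0.03] F [-0.3  0.6 -1.7] w 43.2
label est [ 677.54377461 -185.00252203   74.57182044]
[[338.5 209.5]
 [347.1 204.5]]
```

View pics/a7.png

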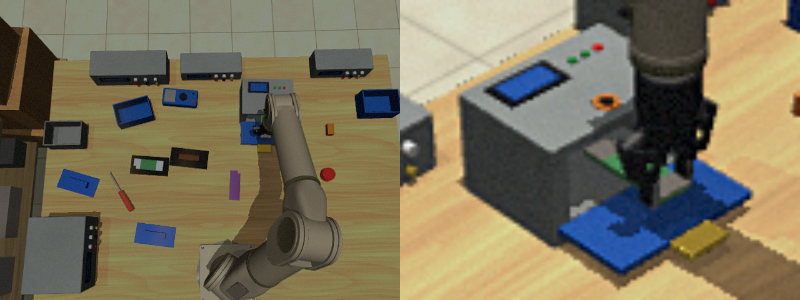

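The plate is in the bay, level, with the flap open and nothing else moved. The wrist reads only the plate's weight. I'll nudge it 2 mm further in and hand in.

```bash
python3 -m handwheel '[[0,0.05,0,0,0,0,0],[0,0,0,0,0,0,0],[0,0,0,0,0,0,0],[0,0,0,0,0,0,0],[0,0,0,0,0,0,0],[0,0,0,0,0,0,0]]';python3 to.py 583.1 -182.1 75 87.6; python3 -c "
from cell import sign_off;print(sign_off())"
```

```text
t: 18.05
ee_pos: [582.2, -181.2, 74.5]
eef_rot: [0.0, 0.721, 0.693, -0.0]
contact_force: [0.4, 1.6, -1.4]
width: 43.0
t 18.05 pos [ 582.2 -181.2   74.5] shift [-0.02  0.02 -0.01] turn [0.   0.   0.03] F [ 0.4  1.6 -1.4] w 43.0
the job is handed in; nothing more can be done
None
```

I pulled the flap down to its stop and picked up the label-up plate by its un-notched end. I handed in at t = 18 s (limit 54 s) with the plate held level in the open bay; the sign-off gives no verdict.

- **Flap:** pushing it down met 14.5 N at the stop, and later pictures showed it level with the bay open.
- **Label position:** from the arm's pose I estimate it at about (680, -185, 74.5). The reading point is at about (681.5, -186, 75), so it is about 2 mm off. This relies on the arm's pose, because the arm and roof hid the label from the cameras at the end.
- **Grip and contact:** the jaws were 43 mm apart on the plate. The last force reading was little more than the plate's weight (-1.4 N vertical, 1.6 N sideways), so there was no clear sign of it touching the reader.
- **Other objects:** the other plate and the bench items I could see had not visibly moved in the last pictures. I did not measure them, and the arm hid the jar in the last top view.
- **Disagreement:** just before insertion, both cameras put the plate's corner about 3 mm from where the arm's pose said it should be. That is well inside the 15 mm tolerance.

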